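Clear the pump strip-down: seat the yoke, sort the fittings

ROBOT

A 6-joint arm with a two-finger parallel gripper is mounted at the origin on the work surface. World frame = base frame: x ahead of the robot, y to its left, z up, the work surface at z = 0. Lengths are in m, angles in rad, forces in N, time in s.
With the tool pointing down it reaches from about 0.375 to 0.9 m from the base axis. Payload 3.1 kg.
Tool frame: the origin (TCP) lies at the centre of the arm's flange, where the gripper is bolted on; the fingertips stand 182 mm ahead of it and the grasp point (between the pads) lies 164 mm ahead of it; z points along the fingers, y is the line along which they close (so a half turn about z gives the same grasp; the last joint's range is limited). The gripper opens to 87 mm and grips with 3 to 60 N. Pads are 19 mm wide; open, the fingers measure 117 mm over their backs; the gripper's body (75 mm by 190 mm) begins 51 mm behind the grasp point.
Start: joints at [-1.48, 0.527, 1.433, -0, 1.181, -0.178], TCP at [0.167, -0.602, 0.405] pointing down, gripper open.
Joint ranges: [-3.08, 3.08], [-0.75, 2.2], [0.22, 2.44], [-1.43, 4.57], [0, 2.65], [-2.85, 2.85]. Speed limits (rad/s): [2.79, 2.79, 3.14, 3.14, 3.14, 3.14].

INTERFACE

Orientations are given as a unit quaternion [x, y, z, w].
In Python, from rig import * gives the robot as it stands.
- The arm moves only by the tool move_arm, never from a script. Its argument "commands" is a list that holds one entry, the list of rows, each a list of 6 numbers: the shift along the tool's x, y, z in units of 40 mm (1.0 is 40 mm), then the turn, a rotation vector about the tool's x, y, z in rad. A call has 1 to 12 rows; each row is the pose to reach, as a shift and turn from the pose commanded when the call began, along the tool's axes at that moment; what a row does not reach only later rows make up. A row lasts 1/8 s, in which the tool goes at most 62.5 mm and 10.7 degrees, less where a joint would pass 70% of its speed; a pose out of reach is approached as far as the arm can. A call with a gripper value outside its range is refused whole. "claw" is the closure, from -1 (fully open) to 1 (shut), so that 0 is half open, set as the call begins (left out, the last holds). The fingers move at their own pace and stop on an object; "squeeze" is the grip in N (left out, the last holds). Time passes only in rows, so rows that repeat a pose let the fingers close. It gives the time, the measured TCP pose, the force, the opening and the grip force at its end, in the units of the state.
- get_obs(): the state, without advancing time (a new reading comes with each control period).
- camera(name): name is "side" or "top" or "wrist"; returns a dict with "pixels" (480x640x3 uint8, blue, green, red), "range_z" (480x640 float32, m along the optical axis (not along the pixel's ray), 0 where there is no reading), "camera_matrix" (3x3 intrinsics, pixels), "extrinsics" (4x4, takes a point from world to camera coordinates). Camera axes: x right, y up, looking along -z (the intrinsics and any distortion apply to the point x, -y, -z); pixel columns grow to the right and rows downward; lengths in m; the calibration is good to about 2 mm. A picture is of the moment at which its call begins.
- hand_in(): hands the job in; it is judged then, once.
The state is a dict: "time": time; "q": joint angles; "joint_velocities": joint speeds; "joint_torque": joint torques, N m; "position": TCP position; "tool_rot": TCP orientation; "ft_force": force on the tool from outside, world axes, zero at the start; "moment": the same for the moment, N m; "grip_width": finger opening in m; "grip_force": force on a finger pad.
Only numpy, scipy, OpenCV 4.12 (cv2) and the standard library are available. Lean on these libraries where they do the work, as an engineer would, in place of code of your own. Each camera call takes 0.05 s, during which the arm holds its last target. There are 200 camera calls.

TASK

Tidy up after stripping the pump: lower the yoke into the pump saddle until both of its pins rest fully home on the floors of the two slots, and sort the loose fittings through the diverter box, every hexagonal nut into the left chamber and every square flange into the right one (left and right as seen from the robot), setting the lever over to the proper side before dropping each in. Leave the spray can, the grease jar and the spanner where they are.

Things in the scene. Friction and masses are not known exactly. Their poses are not given: they have to be found in the camera images.
- saddle: the pump saddle, a fixed grey casting on the left or the right of the bench: a base plate 130 (x) x 150 (y) x 12 mm with two upright cheeks, 12 mm thick, centred 50 mm either side of its middle along y (88 mm clear between them). Each cheek has a slot open at the top. Origin: centre of its underside; y runs from cheek to cheek
- saddle_seat (a point): where the yoke's middle lies when it is home: half-way between the saddle's cheeks, 60 mm above the bench, axes as the saddle's. The slots are 19 mm wide in x, their floors 52 mm above the bench; their walls are upright for 19 mm, then flare to a mouth about 39 mm wide, the cheeks' tops being about 86 mm above the bench
- yoke_mid (a point): the swash-plate yoke, a loose bare steel block 40 (x) x 70 (y) x 40 (z) mm, 0.6 kg, with a round trunnion pin 16 mm in diameter and 40 mm long standing out of each 40 x 40 end, 150 mm long overall along its y axis; it is the same either way round and whichever side is up. Point: the centre of the block, on the pins' axis, 20 mm above the bench as it lies at the start
- yoke_end1 (a point): the tip of the pin at the yoke's +y end, on the pin's axis, 75 mm from the yoke's centre
- yoke_end2 (a point): the tip of the pin at the yoke's -y end, on the pin's axis, 75 mm from the yoke's centre
- sorter: the diverter box, fixed, on the left or the right of the bench: blue metal with barred front and back, 122 (x) x 172 (y) x 235 mm high, open top 110 x 160 mm inside; below, a left (+y) and a right (-y) chamber with a wall between. Origin: centre of its underside; x from the lever's side (the robot's) to the back, y to the left as seen from the robot
- box_mouth (a point): centre of the diverter box's open top, 235 mm above the bench, axes as the box's. Inside, a flap pivots on an axle along x, on the middle line, 105 mm above the bench, and reaches up nearly to the rim: leaning right it sends what is dropped in to the left chamber, leaning left to the right chamber
- box_left (a point): middle of the left chamber, 6 mm above the bench, axes as the box's; the floor slopes up from front and back to a ridge along y, some 24 mm above the bench, under this middle; each chamber is 110 (x) x 77 (y) mm inside and about 100 mm high, reached only through the open top past the flap
- box_right (a point): middle of the right chamber, likewise
- diverter (a joint): the diverter's angle, rad: 0 upright, positive leaning to the right (-y of the box), which opens the left chamber, negative leaning to the left (+y), which opens the right chamber. End stops at -0.56 and +0.56; friction holds it near upright, and farther over its own weight helps it on. A push of about 1 to 3 N at the knob moves it
- lever_knob (a point): centre of the black ball, 26 mm in diameter, on top of the diverter's lever, a flat bar 12 mm wide on the robot's side of the box, 95 mm before the box's middle; the ball's centre is 150 mm from the axle: 255 mm above the bench when upright, 232 mm and 80 mm to the side at a stop
- nut1_mid (a point): a hexagonal steel nut, loose (may be absent): 34 mm across flats, 30 mm high (z), 0.13 kg, with a bore; flats face its x axis and every 60 degrees from it about z. Point: its centre, 15 mm above the bench as it stands at the start
- nut2_mid (a point): a hexagonal steel nut, loose (may be absent): 34 mm across flats, 30 mm high (z), 0.13 kg, with a bore; flats face its x axis and every 60 degrees from it about z. Point: its centre, 15 mm above the bench as it stands at the start
- nut3_mid (a point): a hexagonal steel nut, loose (may be absent): 34 mm across flats, 30 mm high (z), 0.13 kg, with a bore; flats face its x axis and every 60 degrees from it about z. Point: its centre, 15 mm above the bench as it stands at the start
- flange1_mid (a point): a square steel flange, loose (may be absent): 38 x 38 x 26 mm high (z), 0.2 kg, with a bore and four bolt holes. Point: its centre, 13 mm above the bench as it lies at the start
- flange2_mid (a point): a square steel flange, loose (may be absent): 38 x 38 x 26 mm high (z), 0.2 kg, with a bore and four bolt holes. Point: its centre, 13 mm above the bench as it lies at the start
- flange3_mid (a point): a square steel flange, loose (may be absent): 38 x 38 x 26 mm high (z), 0.2 kg, with a bore and four bolt holes. Point: its centre, 13 mm above the bench as it lies at the start
- spray_can: bystander: a spray can, 56 mm in diameter, 170 mm high; origin at the centre of its underside
- grease_jar: bystander: a white grease jar, 70 mm in diameter, 70 mm high; origin at the centre of its underside
- spanner: bystander: a steel spanner lying on the bench; origin on its underside

How it is judged:
By the outcome, as a careful person would: the job done as asked, in the order asked, and still so for the second after the job is handed in, with the robot touching nothing.
Of nut1, nut2, nut3 only 2 to 3 are there at a start; the rules pass over those that are not, and their reading is None.
Of flange1, flange2, flange3 only 2 to 3 are there at a start; the rules pass over those that are not, and their reading is None.
At some moment in a run one of nut1, nut2, nut3, flange1, flange2, flange3, yoke may be knocked a few centimetres aside while the robot is not near it.
Once in a run the grip may slacken for a moment while it holds something.
It also fails if it takes over 210 s, if anything falls off the work surface, if the arm or the gripper's body presses on something with over 40 N, if the wrist force passes 120 N, or if a joint passes its speed limit or range.

## Working session

There is one attempt and no reset: what is moved stays moved. The work goes in short steps, Python scripts to look and compute and a tool call to move; the robot and the scene stay as the last step left them, time stands still between calls to the robot, and variables do not carry over. Pictures are saved under pics/ and viewed, at most 14 in all, crops included, and the job is handed in when it is done.

Besides the shell and the picture viewer there is one more tool, called as name(argument=value, ...) on one line, values as JSON. move_arm: Moves the arm, as the interface text tells. Its arguments: {"type":"object","properties":{"commands":{"type":"array","items":{"type":"array","items":{"type":"array","items":{"type":"number"}}}},"claw":{"type":"number"},"squeeze":{"type":"number"}},"required":["commands"]}

```bash
mkdir -p pics; ls; python3 - <<'E'
from rig import *
import cv2,numpy as np
o=get_obs()
for k,v in o.items(): print(k,np.round(v,4))
for n in("top","side"):
    c=camera(n); cv2.imwrite(f"pics/{n}0.png",c["pixels"]); np.savez(f"{n}0.npz",**c)
    print(n,c["camera_matrix"],np.round(c["extrinsics"],3), c.keys())
E
```

```text
pics
time 0.0
q [-1.4795  0.5285  1.4339 -0.      1.1814 -0.1785]
joint_velocities [-0.0006 -0.0014  0.0005 -0.0006 -0.0019  0.0011]
joint_torque [ 9.00000e-04 -4.40038e+01 -1.76591e+01  6.33000e-02  5.82000e-02
 -2.00000e-04]
position [ 0.1666 -0.602   0.4038]
tool_rot [ 0.9909  0.1345  0.     -0.0011]
ft_force [ 0.1301  0.9041 -0.857 ]
moment [ 0.043  -0.0557 -0.0044]
grip_force 0.0
grip_width 0.0871
top [[468.30756228   0.         318.88948067]
 [  0.         468.30756228 230.63469492]
 [  0.           0.           1.        ]] [[ 0.139 -0.99  -0.004  0.029]
 [ 0.967  0.135  0.214 -0.619]
 [-0.212 -0.033  0.977 -1.152]
 [ 0.     0.     0.     1.   ]] dict_keys(['pixels', 'range_z', 'camera_matrix', 'extrinsics'])
side [[568.56198503   0.         321.82169379]
 [  0.         568.56198503 239.15721479]
 [  0.           0.           1.        ]] [[ 0.929 -0.37  -0.009 -0.516]
 [ 0.291  0.715  0.636 -0.344]
 [-0.229 -0.593  0.772 -1.106]
 [ 0.     0.     0.     1.   ]] dict_keys(['pixels', 'range_z', 'camera_matrix', 'extrinsics'])
```

View pics/top0.png

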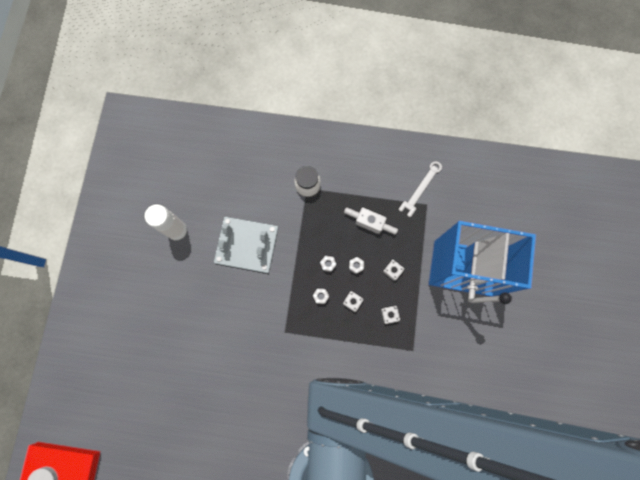

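View pics/side0.png

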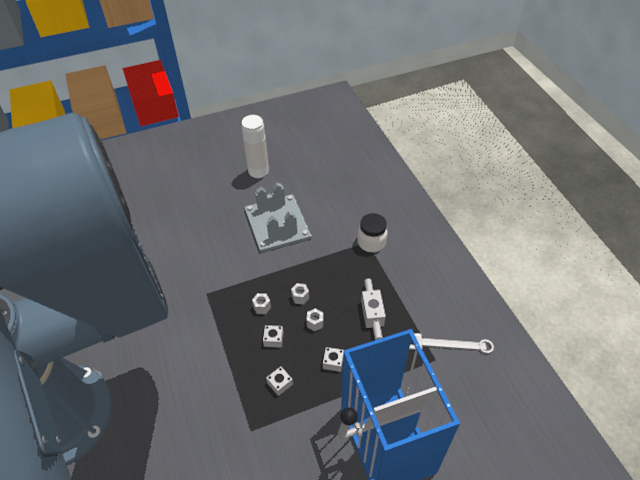

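The top view shows nuts at pixels (328,264), (357,265) and (321,296), and flanges at (394,270), (353,301) and (391,315). The yoke is at (371,220), the saddle at (246,245) and the sorter at (485,260), with its knob to the right at (505,298), so the left chamber is open. The side view agrees.

```bash
cat > h.py <<'E'
from rig import *
import cv2,numpy as np
from scipy.spatial.transform import Rotation as R
def cloud(c):
    d=c["range_z"];K=c["camera_matrix"];E=c["extrinsics"]
    v,u=np.mgrid[:480,:640]
    p=np.stack([(u-K[0,2])/K[0,0]*d,-(v-K[1,2])/K[1,1]*d,-d],-1)
    w=(p-E[:3,3])@E[:3,:3]; w[d<=0]=np.nan
    return w
def blobs(w,zlo,zhi,box=None,amin=15):
    m=(w[...,2]>zlo)&(w[...,2]<zhi)
    if box: m&=(w[...,0]>box[0])&(w[...,0]<box[1])&(w[...,1]>box[2])&(w[...,1]<box[3])
    n,l,s,_=cv2.connectedComponentsWithStats(m.astype(np.uint8))
    out=[]
    for i in range(1,n):
        if s[i,4]<amin: continue
        p=w[l==i]; r=cv2.minAreaRect((p[:,:2]*1000).astype(np.float32))
        out.append((s[i,:4],s[i,4],p.mean(0),np.median(p[:,2]),r))
    return out
def show(bl):
    for b in bl: print(b[0],b[1],np.round(b[2],4),"zmed %.4f"%b[3],"rect c",np.round(b[4][0],1),"size",np.round(b[4][1],1),"ang %.1f"%b[4][2])
def goal(g,yaw,z,pos=None,q=None):
    """print shift (units) and turn from the present pose to grasp point g, tool down, closing line (tool y) at yaw"""
    o=get_obs(); 
    p=np.array(o["position"]) if pos is None else np.array(pos)
    r=R.from_quat(o["tool_rot"] if q is None else q)
    best=None
    for k in range(-2,3):
        t=yaw+k*np.pi
        # tool down: z=-Z, y=(cos,sin,0), x=y×z
        y=np.array([np.cos(t),np.sin(t),0]);zz=np.array([0,0,-1.]);x=np.cross(y,zz)
        T=R.from_matrix(np.stack([x,y,zz],1)); rv=(r.inv()*T).as_rotvec()
        if best is None or abs(rv[2])<abs(best[0][2])-1e-6: best=(rv,T)
    d=np.array([g[0],g[1],z+.164])-p
    print("shift units",np.round(r.inv().apply(d)/.04,3),"rv",np.round(best[0],3),"targetTCP",np.round(d+p,4))
    return best
E
python3 - <<'E'
from h import *
for n in("top","side"):
    c=np.load(f"{n}0.npz"); w=cloud(c)
    print(n,"table z",np.nanmedian(w[330:345,300:400,2]))
    show(blobs(w,.008,.3,(.3,.95,-.6,.6)))
    print('tops');show(blobs(w,.022,.034,(.3,.7,-.2,.2)))
    print('yoke');show(blobs(w,.034,.05,(.3,.75,-.2,.2)))
    print('saddle');show(blobs(w,.05,.1,(.3,.75,.1,.4),8))
    print('sorter');show(blobs(w,.2,.3,(.3,.8,-.5,-.1),8))
E
```

```text
top table z 5.7511302334364655e-05
[294 166  26  30] 609 [0.7428 0.166  0.0583] zmed 0.0681 rect c [748.1 167.4] size [65.9 65.3] ang 64.7
[422 179   7   8] 16 [ 0.798  -0.1559  0.0096] zmed 0.0095 rect c [ 798.8 -155.8] size [16.1 14.3] ang 61.5
[405 195  10  14] 41 [ 0.7356 -0.1233  0.0096] zmed 0.0094 rect c [ 736.8 -126.3] size [18.1 38.2] ang 60.7
[145 205  41  35] 887 [0.566  0.494  0.1261] zmed 0.1507 rect c [570.2 504.4] size [53.5 56.2] ang 4.6
[409 207   6   9] 20 [ 0.7117 -0.1286  0.0093] zmed 0.0093 rect c [ 712.9 -128.9] size [ 7.6 24.8] ang 60.4
[344 208  53  26] 610 [ 0.664  -0.0174  0.034 ] zmed 0.0374 rect c [666.4 -17.8] size [148.7  41.8] ang 72.9
[214 217  63  56] 2444 [0.5555 0.3063 0.0212] zmed 0.0124 rect c [557.8 308.5] size [150.9 130.5] ang 87.7
[429 221 106  83] 6055 [ 0.5667 -0.2844  0.1511] zmed 0.1645 rect c [ 569.9 -280.4] size [174.3 204.6] ang 87.7
[321 256  14  15] 154 [0.5341 0.0807 0.0249] zmed 0.0275 rect c [534.6  80.5] size [34.3 35.5] ang 1.5
[349 257  14  16] 165 [0.5403 0.0061 0.0245] zmed 0.0276 rect c [540.5   5.4] size [36.6 35. ] ang 64.9
[... 4454 characters left out ...]
ect c [666.  -19.3] size [73.8 40.3] ang 74.6
[341 399   7   6] 26 [ 0.5224 -0.1977  0.041 ] zmed 0.0407 rect c [ 522.7 -197.8] size [ 4.7 11.5] ang 73.1
saddle
[255 183  29  19] 263 [0.5586 0.3548 0.0673] zmed 0.0678 rect c [559.7 357.4] size [19.2 70.5] ang 87.5
[266 211  30  19] 286 [0.5537 0.255  0.0676] zmed 0.0680 rect c [555.  257.7] size [19.1 69.9] ang 85.6
[360 214  19  24] 283 [0.7357 0.1619 0.0663] zmed 0.0680 rect c [734.8 166.9] size [62.2 30.3] ang 89.4
sorter
[343 330 117 129] 3359 [ 0.5742 -0.288   0.2262] zmed 0.2320 rect c [ 575.1 -280.9] size [174.5 123.4] ang 87.5
[340 408  17  21] 265 [ 0.4772 -0.3068  0.2566] zmed 0.2600 rect c [ 477.9 -305.3] size [23.5 23.6] ang 66.8
```

```bash
python3 - <<'E'
from h import *
goal((.62,-.01),np.radians(-16),.28)
E
```

```text
shift units [ 14.871 -11.247  -0.976] rv [-2.000e-03 -1.000e-03 -1.022e+00] targetTCP [ 0.62  -0.01   0.444]
```

move_arm(commands=[[[0, 0, -1.5, 0, 0, 0], [1, -0.7, -2.5, 0, 0, -0.15], [14.87, -11.25, -2.5, 0, 0, -1.02], [14.87, -11.25, -2.5, 0, 0, -1.02], [14.87, -11.25, -2.5, 0, 0, -1.02], [14.87, -11.25, -2.5, 0, 0, -1.02], [14.87, -11.25, -2.5, 0, 0, -1.02], [14.87, -11.25, -2.5, 0, 0, -1.02], [14.87, -11.25, -2.5, 0, 0, -1.02], [14.87, -11.25, -1, 0, 0, -1.02], [14.87, -11.25, -1, 0, 0, -1.02], [14.87, -11.25, -1, 0, 0, -1.02]]], claw=-0.4)

```text
time: 1.6
position: [0.574, -0.0698, 0.4618]
tool_rot: [0.799, 0.601, -0.0, -0.0]
ft_force: [1.3, 0.2, 0.5]
grip_width: 0.0608
grip_force: 0.0
```

```bash
python3 - <<'E'
from h import *
o=get_obs();print(o['time'],o['position'],o['tool_rot'],o['grip_width'])
c=camera("wrist");cv2.imwrite("pics/w1.png",c["pixels"]);w=cloud(c)
show(blobs(w,.022,.034,(.3,.75,-.2,.2),60));print();show(blobs(w,.036,.044,(.3,.75,-.2,.2),60))
goal((.6664,-.018),np.radians(-16),.08)
E
```

```text
1.6 [ 0.57398768 -0.06979939  0.46182657] [ 7.99125172e-01  6.01164639e-01 -1.88203845e-04 -3.96996010e-05] 0.060826621976492835
[227  57  36  38] 675 [0.5349 0.0802 0.0293] zmed 0.0296 rect c [534.4  80.2] size [38.3 34.4] ang 29.2
[374  60  19  38] 505 [0.6809 0.0352 0.0263] zmed 0.0265 rect c [681.5  34.9] size [38.7 20. ] ang 73.6
[150  75  38  35] 720 [0.4475 0.0874 0.0291] zmed 0.0296 rect c [446.9  87.4] size [34.8 38.2] ang 6.3
[364 103   3  58] 80 [ 0.6474 -0.0135  0.0281] zmed 0.0283 rect c [647.2 -14.5] size [62.8  0.7] ang 74.3
[256 125  32  34] 549 [0.5409 0.0056 0.0295] zmed 0.0297 rect c [540.9   5.4] size [37.3 34. ] ang 65.5
[180 149  34  37] 1043 [0.4459 0.0022 0.0257] zmed 0.0258 rect c [445.   2.] size [38.  38.6] ang 64.9
[372 163  18  33] 403 [ 0.6513 -0.071   0.0262] zmed 0.0265 rect c [651.4 -71.5] size [38.5 20.3] ang 73.1
[280 203  37  37] 917 [ 0.5425 -0.0942  0.0257] zmed 0.0258 rect c [542.2 -94.7] size [38.2 38. ] ang 58.2
[190 230  41  39] 866 [ 0.4257 -0.0983  0.0257] zmed 0.0257 rect c [425.  -98.9] size [38.3 38.1] ang 19.5
[302 279  76  21] 313 [ 0.5676 -0.1952  0.0281] zmed 0.0283 rect c [ 568.2 -195.3] size [  2.4 100.5] ang 87.3

[365  98  39  65] 2327 [ 0.6666 -0.0174  0.0397] zmed 0.0397 rect c [666.7 -18.4] size [68.9 40.3] ang 74.3
[306 283  72  17] 190 [ 0.5739 -0.1954  0.0399] zmed 0.0400 rect c [ 570.1 -195.2] size [ 1.8 92.7] ang 87.7
shift units [1.688 1.845 5.404] rv [-0.001 -0.007  0.003] targetTCP [ 0.6664 -0.018   0.244 ]
```

move_arm(commands=[[[1.69, 1.845, 4, 0, 0, 0], [1.69, 1.845, 4, 0, 0, 0], [1.69, 1.845, 4, 0, 0, 0], [1.69, 1.845, 5.5, 0, 0, 0], [1.69, 1.845, 6.2, 0, 0, 0], [1.69, 1.845, 6.8, 0, 0, 0], [1.69, 1.845, 6.8, 0, 0, 0], [1.69, 1.845, 6.8, 0, 0, 0], [1.69, 1.845, 6.8, 0, 0, 0]]])

```text
time: 2.78
position: [0.6633, -0.0273, 0.1922]
tool_rot: [0.799, 0.601, 0.001, 0.001]
ft_force: [-0.3, 0.2, 0.3]
grip_width: 0.0611
grip_force: 0.0
```

move_arm(commands=[[[0, 0, 0, 0, 0, 0], [0, 0, 0, 0, 0, 0], [0, 0, 0, 0, 0, 0], [0, 0, 0, 0, 0, 0]]], claw=1, squeeze=40)

```text
time: 3.28
position: [0.663, -0.0272, 0.191]
tool_rot: [0.799, 0.601, 0.0, 0.0]
ft_force: [-0.6, -0.0, 2.2]
grip_width: 0.0396
grip_force: 40.0
```

move_arm(commands=[[[0, 0, -1, 0, 0, 0], [0, 0, -2.5, 0, 0, 0], [0, 0, -4, 0, 0, 0], [0, 0, -4, 0, 0, 0]]])

```text
time: 3.78
position: [0.6642, -0.0273, 0.3556]
tool_rot: [0.799, 0.601, 0.004, 0.004]
ft_force: [0.4, -0.8, -4.2]
grip_width: 0.0399
grip_force: 40.0
```

```bash
python3 - <<'E'
from h import *
goal((.5577,.308),np.radians(-2.4),.16)
E
```

```text
shift units [ 7.315 -4.89   0.742] rv [ 0.011  0.    -0.239] targetTCP [0.5577 0.308  0.324 ]
```

```bash
python3 - <<'E'
from h import *
o=get_obs();print(o['time'],o['position'],R.from_quat(o['tool_rot']).as_matrix().round(3))
for n in("side","wrist"):
    c=camera(n);cv2.imwrite(f"pics/{n}2.png",c["pixels"]);w=cloud(c)
    show(blobs(w,.14,.25,(.55,.8,-.2,.15),60))
o=get_obs();print(o['time'],o['position'])
E
```

```text
3.775 [ 0.66419927 -0.02729294  0.35557723] [[ 0.277  0.961  0.011]
 [ 0.961 -0.277 -0.002]
 [ 0.001  0.011 -1.   ]]
[371 249  18   6] 72 [ 0.6744 -0.0082  0.2039] zmed 0.2039 rect c [674.4  -7.2] size [12.7 33.3] ang 77.6
[358 257  41  40] 801 [ 0.6591 -0.0491  0.1961] zmed 0.1970 rect c [653.1 -47.1] size [79.9 65.8] ang 49.2
[361 330  51  19] 122 [ 0.5865 -0.1978  0.2338] zmed 0.2340 rect c [ 595.1 -196.6] size [ 6.7 89.4] ang 90.0
[235 103 166 197] 15136 [0.6739 0.0073 0.1956] zmed 0.2001 rect c [683.9   8.1] size [83.8 60.8] ang 55.7
[  0 269  46  31] 1123 [0.5967 0.0275 0.2447] zmed 0.2444 rect c [594.   26.5] size [10.7  9.4] ang 73.7
[590 269  50  31] 1122 [ 0.75   -0.0166  0.2449] zmed 0.2448 rect c [750.4 -17.2] size [12.6  8.4] ang 40.1
[111 271 119  29] 1045 [0.6389 0.0187 0.2471] zmed 0.2473 rect c [638.3  19.2] size [ 7.9 29.9] ang 59.7
[406 271 119  29] 1026 [ 0.7094 -0.0016  0.2472] zmed 0.2472 rect c [710.   -1.7] size [ 8.1 30. ] ang 89.1
[ 19 333  45  47] 1507 [0.5913 0.0057 0.245 ] zmed 0.2451 rect c [590.7   4.7] size [23.   3.3] ang 71.4
[225 333  45  32] 1273 [ 0.6422 -0.0176  0.2288] zmed 0.2267 rect c [643.6 -15.6] size [32.1  5.7] ang 77.2
[272 333  92  32] 2838 [ 0.6595 -0.0431  0.2005] zmed 0.2007 rect c [657.4 -49.6] size [30.8 40. ] ang 72.4
[366 333  45  32] 1277 [ 0.6875 -0.0307  0.2289] zmed 0.2267 rect c [687.1 -28.6] size [32.3  5.7] ang 71.1
[572 333  43  47] 1466 [ 0.7429 -0.038   0.2452] zmed 0.2453 rect c [742.8 -38.7] size [22.2  3.2] ang 74.2
[552 451  32  25] 657 [ 0.7321 -0.0754  0.2453] zmed 0.2455 rect c [729.9 -74.8] size [18.2  7.7] ang 78.2
3.875 [ 0.66178172 -0.02693229  0.34935411]
```

View pics/side2.png

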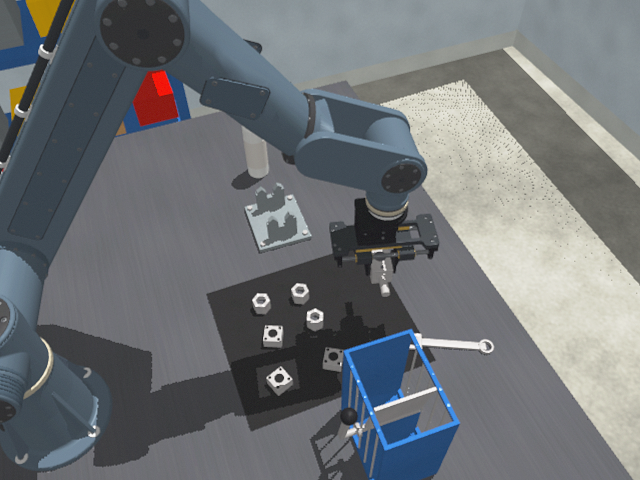

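View pics/wrist2.png

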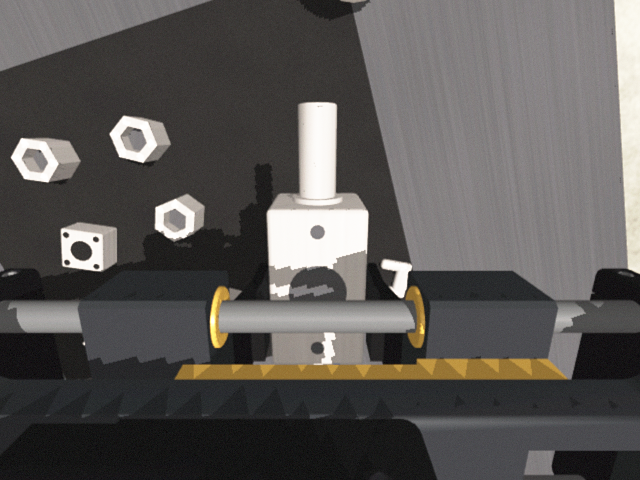

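The yoke is held level between the pads, with its far pin pointing up the wrist image at (317,150). It is gripped about 10 mm off centre along its axis. I'll settle over the saddle and measure that offset there.

```bash
python3 - <<'E'
from h import *
goal((.5573,.2982),np.radians(-2.4),.16)
E
```

```text
shift units [ 7.086 -4.761  0.646] rv [-0.003 -0.    -0.239] targetTCP [0.5573 0.2982 0.324 ]
```

move_arm(commands=[[[7.09, -4.76, 0.6, 0, 0, -0.239], [7.09, -4.76, 0.6, 0, 0, -0.239], [7.09, -4.76, 0.6, 0, 0, -0.239], [7.09, -4.76, 0.6, 0, 0, -0.239], [7.09, -4.76, 0.6, 0, 0, -0.239], [7.09, -4.76, 0.6, 0, 0, -0.239], [7.09, -4.76, 0.6, 0, 0, -0.239], [7.09, -4.76, 0.6, 0, 0, -0.239], [7.09, -4.76, 0.6, 0, 0, -0.239], [7.09, -4.76, 0.6, 0, 0, -0.239]]])

```text
time: 5.12
position: [0.559, 0.297, 0.3262]
tool_rot: [0.722, 0.691, -0.0, -0.0]
ft_force: [0.2, -0.1, -4.6]
grip_width: 0.0395
grip_force: 40.0
```

```bash
python3 - <<'E'
from h import *
o=get_obs();print(o['time'],o['position'],o['joint_velocities'].round(3))
T=R.from_quat(o['tool_rot']);print(T.as_matrix().round(4))
c=camera("wrist");w=cloud(c);cv2.imwrite("pics/w3.png",c["pixels"])
t=T.inv().apply((w-np.array(o['position'])).reshape(-1,3)).reshape(w.shape)
# tool-frame block & pin regions in image
m=np.zeros((480,640),bool);m[205:262,272:364]=1;m&=(abs(t[...,2]-.15)<.03)
p=t[m];print("block top",p.mean(0).round(4),p.min(0).round(4),p.max(0).round(4)); A=np.c_[p[:,:2],np.ones(len(p))];print("plane",np.linalg.lstsq(A,p[:,2],rcond=None)[0].round(4))
m=np.zeros((480,640),bool);m[90:195,290:345]=1;m&=(abs(t[...,2]-.155)<.03)
p=t[m];print("pin",p.mean(0).round(4),np.percentile(p,[1,99],axis=0).round(4))
pp=[(a, np.percentile(p[(p[:,0]>a)&(p[:,0]<a+.008)],[1,50,99],axis=0)[:,1:].round(4).tolist(), p[(p[:,0]>a)&(p[:,0]<a+.008)][:,2].min().round(4)) for a in (.045,.055,.065,.075)]
for x in pp: print(x)
# saddle cheeks in world
show(blobs(w,.076,.095,(.45,.65,.2,.4),30))
c=camera("top");w=cloud(c);show(blobs(w,.05,.1,(.45,.65,.2,.4),20))
c=camera("side");w=cloud(c);show(blobs(w,.05,.1,(.45,.65,.2,.4),20))
E
```

```text
5.125 [0.55895152 0.29699099 0.32624547] [ 0.005 -0.006 -0.004  0.001  0.     0.   ]
[[ 4.38e-02  9.99e-01 -6.00e-04]
 [ 9.99e-01 -4.38e-02 -3.00e-04]
 [-3.00e-04 -5.00e-04 -1.00e+00]]
block top [0.0353 0.0008 0.1518] [ 0.0233 -0.0181  0.1491] [0.0451 0.0196 0.1623]
plane [ 0.1092 -0.0003  0.148 ]
pin [0.067  0.0006 0.1653] [[ 0.0486 -0.0073  0.1624]
 [ 0.0843  0.0084  0.1711]]
(0.045, [[-0.0077, 0.1624], [0.0005, 0.1649], [0.0092, 0.1754]], np.float64(0.1612))
(0.055, [[-0.0072, 0.1625], [0.0005, 0.1647], [0.0082, 0.1707]], np.float64(0.1621))
(0.065, [[-0.007, 0.1624], [0.0007, 0.1646], [0.0085, 0.1711]], np.float64(0.1615))
(0.075, [[-0.0073, 0.1625], [0.0005, 0.1647], [0.0083, 0.171]], np.float64(0.1623))
[265 143  30  20] 550 [0.538  0.3592 0.0814] zmed 0.0815 rect c [537.8 359.1] size [11.8 18.5] ang 88.1
[336 142  27  21] 503 [0.5823 0.3574 0.0817] zmed 0.0817 rect c [582.5 357.4] size [12.1 16.9] ang 87.5
[260 230   7   4] 21 [0.5854 0.2561 0.0747] zmed 0.0759 rect c [585.4 256.8] size [11.  11.7] ang 3.4
[256 240   9  18] 97 [0.5397 0.2582 0.0679] zmed 0.0689 rect c [543.3 259. ] size [12.2 45.5] ang 88.4
[255 187  16  15] 128 [0.5373 0.3554 0.0672] zmed 0.0670 rect c [541.3 356.5] size [16.5 34.9] ang 82.2
[266 211  30  21] 288 [0.5535 0.2552 0.0672] zmed 0.0679 rect c [554.8 258.4] size [18.3 70.1] ang 88.4
```

View pics/w3.png

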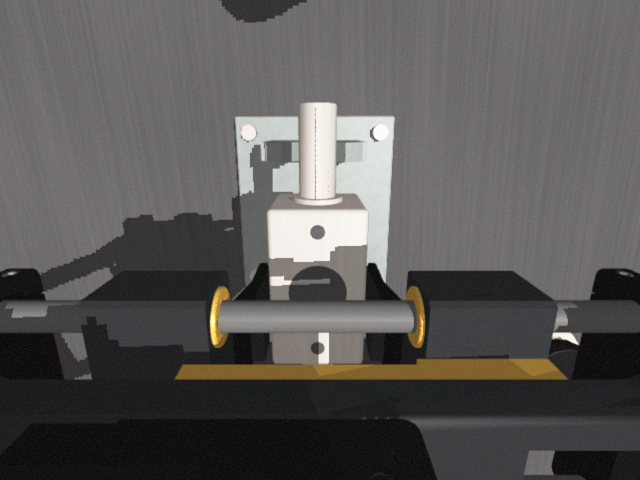

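Held yoke: axis level, centre 9.8 mm along tool x from the TCP, and its pins need a 2 mm shift. In the image the far pin is at (317,150) with the cheek under it. Lowering to just above the straight part of the slots.

move_arm(commands=[[[0.035, -0.05, 0.3, 0, 0, 0], [0.035, -0.05, 0.8, 0, 0, 0], [0.035, -0.05, 1.3, 0, 0, 0], [0.035, -0.05, 1.7, 0, 0, 0], [0.035, -0.05, 1.85, 0, 0, 0], [0.035, -0.05, 1.85, 0, 0, 0], [0.035, -0.05, 1.85, 0, 0, 0]]])

```text
time: 6.15
position: [0.5569, 0.2998, 0.2533]
tool_rot: [0.722, 0.692, 0.001, 0.0]
ft_force: [0.2, -0.5, -4.8]
grip_width: 0.0398
grip_force: 40.0
```

```bash
python3 - <<'E'
from h import *
o=get_obs();print(o['time'],o['position'],o['ft_force'].round(2),o['joint_velocities'].round(3))
T=R.from_quat(o['tool_rot']);print(np.array(o['position'])+T.apply([.0098,.0005,.1705]))
c=camera("wrist");cv2.imwrite("pics/w4.png",cv2.resize(c["pixels"][60:300,180:460],None,fx=2,fy=2))
E
```

```text
6.15 [0.55693392 0.29979338 0.2532766 ] [ 0.23 -0.48 -4.81] [-0.001 -0.006 -0.001  0.     0.001  0.   ]
[0.55812427 0.30966156 0.08278395]
```

View pics/w4.png

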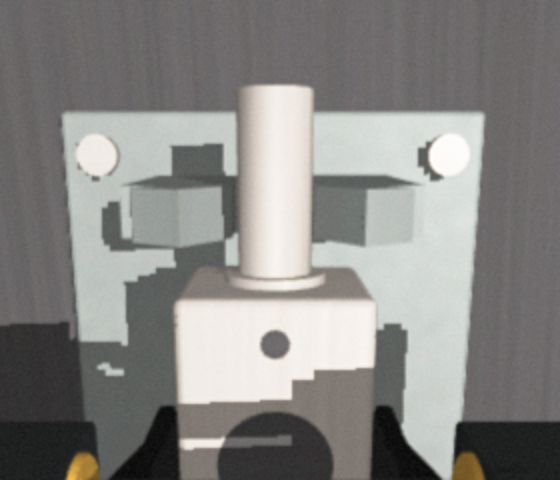

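The pin (centre column 275) sits midway between the cheek's edges (128 and 418). Lowering it in.

move_arm(commands=[[[0, 0, 0.2, 0, 0, 0], [0, 0, 0.4, 0, 0, 0], [0, 0, 0.5, 0, 0, 0], [0, 0, 0.56, 0, 0, 0], [0, 0, 0.56, 0, 0, 0], [0, 0, 0.56, 0, 0, 0]]])

```text
time: 6.95
position: [0.5562, 0.2995, 0.2308]
tool_rot: [0.722, 0.692, -0.0, -0.0]
ft_force: [-3.8, -1.7, 4.2]
grip_width: 0.0398
grip_force: 40.0
```

move_arm(commands=[[[0, 0, 0, 0, 0, 0], [0, 0, 0, 0, 0, 0], [0, 0, 0, 0, 0, 0]]], claw=-0.4)

```text
time: 7.32
position: [0.5571, 0.2998, 0.2303]
tool_rot: [0.722, 0.692, 0.001, 0.0]
ft_force: [0.5, 0.6, 0.9]
grip_width: 0.0581
grip_force: 0.0
```

move_arm(commands=[[[0, 0, -0.5, 0, 0, 0], [0, 0, -1.5, 0, 0, 0], [0, 0, -3, 0, 0, 0], [0, 0, -4.5, 0, 0, 0], [0, 0, -4.5, 0, 0, 0], [0, 0, -4.5, 0, 0, 0]]])

```text
time: 8.07
position: [0.556, 0.2995, 0.411]
tool_rot: [0.722, 0.692, 0.0, 0.0]
ft_force: [-1.1, 0.5, -0.1]
grip_width: 0.0606
grip_force: 0.0
```

```bash
python3 - <<'E'
from h import *
o=get_obs();print(o['time'],o['position'])
c=camera("wrist");cv2.imwrite("pics/w5.png",c["pixels"]);w=cloud(c)
show(blobs(w,.05,.1,(.45,.65,.2,.42),30))
b=w[(abs(w[...,0]-.558)<.015)&(abs(w[...,1]-.309)<.03)&(w[...,2]>.05)];print("block top z",np.median(b[:,2]))
for yy in(.36,.258):
    b=w[(abs(w[...,0]-.558)<.012)&(abs(w[...,1]-yy)<.012)&(w[...,2]>.04)];print("pin",len(b),np.percentile(b[:,2],[50,90,98]) if len(b) else 0)
# lever / box
c=camera("top");w=cloud(c);show(blobs(w,.2,.3,(.3,.8,-.5,-.1),8));show(blobs(w,.02,.034,(.3,.7,-.17,.2),40))
E
```

```text
8.075 [0.55603965 0.29950527 0.41103599]
[279 120  78 156] 6701 [0.5573 0.3107 0.0751] zmed 0.0791 rect c [557.7 308.9] size [149.5  70. ] ang 87.7
block top z 0.3387620254166061
pin 602 [0.06639324 0.07201806 0.0761075 ]
pin 504 [0.0663009  0.07166981 0.07591774]
[448 221  87  69] 1906 [ 0.5739 -0.2903  0.226 ] zmed 0.2317 rect c [ 575.3 -281.1] size [173.9 123.6] ang 87.5
[488 292  24  12] 168 [ 0.4782 -0.2993  0.2498] zmed 0.2586 rect c [ 478.5 -302.3] size [25.2 25.7] ang 47.8
[321 256  14  15] 103 [0.5345 0.0809 0.0286] zmed 0.0287 rect c [534.4  80.7] size [33.8 35. ] ang 0.8
[350 257  13  15] 105 [0.5404 0.0056 0.029 ] zmed 0.0294 rect c [541.5   5.4] size [37.8 32. ] ang 6.2
[384 260  19  20] 206 [ 0.5415 -0.0938  0.0255] zmed 0.0256 rect c [541.7 -94. ] size [37.7 38.8] ang 57.4
[313 289  15  14] 98 [0.4472 0.0885 0.0288] zmed 0.0290 rect c [447.   88.4] size [34.2 36.6] ang 5.8
[343 292  20  19] 207 [0.4451 0.0028 0.0255] zmed 0.0256 rect c [444.9   2.7] size [37.2 38. ] ang 63.7
[382 306  17  17] 217 [ 0.4248 -0.0978  0.0255] zmed 0.0253 rect c [424.7 -98. ] size [37.4 38.9] ang 19.0
```

The block top is at about 80 mm and both pins read level, so the yoke is home. The lever is only slightly right of upright, so I'll push it fully right.

move_arm(commands=[[[-1, 0, -1, 0, 0, 0], [-13.85, -1.26, -1, 0, 0, 0], [-13.85, -1.26, -1, 0, 0, 0], [-13.85, -1.26, -1, 0, 0, 0], [-13.85, -1.26, -1, 0, 0, 0], [-13.85, -1.26, -1, 0, 0, 0], [-13.85, -1.26, -1, 0, 0, 0], [-13.85, -1.26, -1, 0, 0, 0], [-13.85, -1.26, -1, 0, 0, 0], [-13.85, -1.26, -1, 0, 0, 0], [-13.85, -1.26, -0.5, 0, 0, 0], [-13.85, -1.26, 0, 0, 0, 0]]], claw=1, squeeze=20)

```text
time: 9.68
position: [0.4826, -0.2513, 0.4084]
tool_rot: [0.722, 0.692, 0.0, -0.002]
ft_force: [0.4, 0.1, 0.9]
grip_width: 0.0002
grip_force: 0.0
```

move_arm(commands=[[[0, 0, 0, 0, 0, 0], [0, 0, 0, 0, 0, 0], [0, 0, 0, 0, 0, 0]]])

```text
time: 10.05
position: [0.4833, -0.2515, 0.4109]
tool_rot: [0.722, 0.692, 0.0, 0.001]
ft_force: [-0.7, -0.3, -0.1]
grip_width: 0.0006
grip_force: 0.0
```

Push along −tool x by 81 mm, lowering slightly.

move_arm(commands=[[[-0.3, -0.03, 0, 0, 0, 0], [-0.6, -0.03, 0.05, 0, 0, 0], [-0.9, -0.03, 0.1, 0, 0, 0], [-1.2, -0.03, 0.1, 0, 0, 0], [-1.5, -0.03, 0.1, 0, 0, 0], [-1.8, -0.03, 0.1, 0, 0, 0], [-2.02, -0.03, 0.1, 0, 0, 0], [-2.02, -0.03, 0.1, 0, 0, 0], [-2.02, -0.03, 0.1, 0, 0, 0]]])

```text
time: 11.18
position: [0.4784, -0.3324, 0.4062]
tool_rot: [0.722, 0.692, -0.0, 0.0]
ft_force: [0.1, -0.1, -0.5]
grip_width: 0.0005
grip_force: 0.0
```

move_arm(commands=[[[0.5, 0, -0.3, 0, 0, 0], [1.0, 0, -1, 0, 0, 0], [2.0, 0, -1.5, 0, 0, 0], [3, 0, -1.5, 0, 0, 0], [3, 0, -1.5, 0, 0, 0], [3, 0, -1.5, 0, 0, 0]]])

```text
time: 11.92
position: [0.4834, -0.2117, 0.4669]
tool_rot: [0.721, 0.693, -0.0, 0.001]
ft_force: [0.3, -0.7, -0.5]
grip_width: 0.0003
grip_force: 0.0
```

```bash
cat >> h.py <<'E'
def state():
    o=get_obs();print(round(o['time'],2),np.round(o['position'],4),o['grip_width'],"v",abs(o['joint_velocities']).max().round(3))
    for n in("side","top"):
        w=cloud(camera(n))
        m=(w[...,2]>.2)&(w[...,2]<.3)&(w[...,0]>.46)&(w[...,0]<.497)&(w[...,1]>-.40)&(w[...,1]<-.15)
        k=w[m]; 
        if len(k):
            mx=(k.min(0)+k.max(0))/2; ly=(mx[0]-.5752)*.0436+(mx[1]+.281)*.999
            print(n,"knob",len(k),k.mean(0).round(4),"zmax %.4f"%k[:,2].max(),"local y %.4f"%ly)
        for b in blobs(w,.02,.034,(.3,.72,-.17,.22),30):
            print("  ",b[1],np.round(b[2],4),"c",np.round(b[4][0],1),np.round(b[4][1],1),"%.0f"%b[4][2])
E
python3 -c "
from h import *
state()"
```

```text
11.93 [ 0.4834 -0.2117  0.4669] 0.00027581875432206276 v 0.023
side knob 355 [ 0.4768 -0.3298  0.2484] zmax 0.2996 local y -0.0154
   177 [0.4463 0.0862 0.0275] c [446.7  85.9] [35.  39.3] 10
   198 [ 0.5422 -0.1029  0.0245] c [541.2 -95.4] [39.5 37.7] 59
   349 [ 0.4238 -0.1005  0.0247] c [424.2 -99.3] [39.4 39.8] 17
top knob 106 [ 0.4746 -0.3501  0.2372] zmax 0.2469 local y -0.0758
   97 [0.5348 0.0813 0.029 ] c [534.4  80.8] [35.3 34.6] 87
   105 [0.5412 0.0057 0.0287] c [542.1   5.6] [38. 32.] 7
   206 [ 0.5415 -0.0937  0.0257] c [541.4 -93.9] [37.5 38.6] 58
   108 [0.4467 0.0881 0.029 ] c [446.9  88.4] [34.2 36.6] 5
   212 [0.4447 0.0029 0.0257] c [444.7   2.8] [37.3 38.5] 64
   216 [ 0.4247 -0.0978  0.0253] c [424.7 -98.1] [37.5 37.5] 19
```

Lever is over at the right stop (local y −78 mm). Now nut 1.

move_arm(commands=[[[7.35, 0.96, 2, 0, 0, 0], [7.35, 0.96, 3, 0, 0, 0], [7.35, 0.96, 4, 0, 0, 0], [7.35, 0.96, 4, 0, 0, 0], [7.35, 0.96, 4, 0, 0, 0], [7.35, 0.96, 4.5, 0, 0, 0], [7.35, 0.96, 5.5, 0, 0, 0], [7.35, 0.96, 6.4, 0, 0, 0], [7.35, 0.96, 7, 0, 0, 0], [7.35, 0.96, 7, 0, 0, 0], [7.35, 0.96, 7, 0, 0, 0]]], claw=-0.4)

```text
time: 13.4
position: [0.5346, 0.079, 0.1859]
tool_rot: [0.722, 0.692, -0.0, -0.0]
ft_force: [0.3, -0.4, 0.4]
grip_width: 0.0609
grip_force: 0.0
```

move_arm(commands=[[[0, 0, 0, 0, 0, 0], [0, 0, 0, 0, 0, 0], [0, 0, 0, 0, 0, 0], [0, 0, 0, 0, 0, 0]]], claw=1, squeeze=35)

```text
time: 13.9
position: [0.5341, 0.0796, 0.1864]
tool_rot: [0.722, 0.692, 0.0, 0.0]
ft_force: [0.5, -0.5, 2.0]
grip_width: 0.0341
grip_force: 34.6
```

move_arm(commands=[[[0, 0, -1.5, 0, 0, 0], [0, 0, -3, 0, 0, 0], [-0.5, 0.1, -4.5, 0, 0, 0], [-1.5, 0.3, -5.6, 0, 0, 0], [-8.27, 1.41, -6.6, 0, 0, 0], [-8.27, 1.41, -6.6, 0, 0, 0], [-8.27, 1.41, -6.6, 0, 0, 0], [-8.27, 1.41, -6.6, 0, 0, 0], [-8.27, 1.41, -6.6, 0, 0, 0], [-8.27, 1.41, -6.1, 0, 0, 0], [-8.27, 1.41, -6.1, 0, 0, 0], [-8.27, 1.41, -6.1, 0, 0, 0]]])

```text
time: 15.4
position: [0.5765, -0.2528, 0.4302]
tool_rot: [0.722, 0.692, -0.0, -0.0]
ft_force: [0.4, 0.5, -1.7]
grip_width: 0.0339
grip_force: 34.6
```

```bash
python3 -c "
from h import *
state()"
```

```text
15.4 [ 0.5765 -0.2528  0.4302] 0.03388852174273939 v 0.012
side knob 281 [ 0.4751 -0.3575  0.2375] zmax 0.2468 local y -0.0735
   182 [0.4462 0.086  0.0272] c [445.9  87. ] [34.4 38.8] 11
   185 [0.5402 0.0041 0.0275] c [540.1   3.9] [39.1 34. ] 63
   302 [0.4445 0.0007 0.0247] c [445.2   2. ] [40.6 38.1] 67
   276 [ 0.5376 -0.0965  0.0245] c [541.3 -94.9] [42.1 36.8] 58
   347 [ 0.424  -0.1     0.0247] c [424.  -98.5] [38.1 40.5] 21
   106 [0.5408 0.005  0.0283] c [542.    5.6] [37.5 32.2] 6
   199 [ 0.5415 -0.094   0.0256] c [542.  -94.2] [37.7 37.8] 58
   102 [0.4467 0.0883 0.029 ] c [447.   87.9] [37.  33.8] 39
```

move_arm(commands=[[[0, 0, 0, 0, 0, 0], [0, 0, 0, 0, 0, 0], [0, 0, 0, 0, 0, 0]]], claw=-0.4)

```text
time: 15.88
position: [0.5766, -0.2532, 0.4306]
tool_rot: [0.722, 0.692, 0.0, 0.0]
ft_force: [-0.3, 0.5, -0.7]
grip_width: 0.0556
grip_force: 0.0
```

move_arm(commands=[[[0.3, 0, -0.5, 0, 0, 0], [6.4, -1.18, -0.5, 0, 0, 0.38], [6.4, -1.18, -0.5, 0, 0, 0.38], [6.4, -1.18, 1, 0, 0, 0.38], [6.4, -1.18, 3, 0, 0, 0.38], [6.4, -1.18, 4, 0, 0, 0.38], [6.4, -1.18, 4, 0, 0, 0.38], [6.4, -1.18, 4.8, 0, 0, 0.38], [6.4, -1.18, 5.6, 0, 0, 0.38], [6.4, -1.18, 6.1, 0, 0, 0.38], [6.4, -1.18, 6.1, 0, 0, 0.38], [6.4, -1.18, 6.1, 0, 0, 0.38]]])

```text
time: 17.38
position: [0.5406, 0.0044, 0.1868]
tool_rot: [0.84, 0.543, 0.0, 0.0]
ft_force: [0.7, 0.0, 1.2]
grip_width: 0.0606
grip_force: 0.0
```

```bash
python3 -c "
from h import *
state()
for n in('top','side'):
    w=cloud(camera(n)); show(blobs(w,.018,.09,(.51,.64,-.28,-.2),20))
"
```

```text
17.38 [0.5406 0.0044 0.1868] 0.06055827223964899 v 0.014
side knob 285 [ 0.4751 -0.3573  0.2372] zmax 0.2468 local y -0.0733
   154 [0.444  0.0872 0.0271] c [443.4  88.7] [38.2 30.3] 65
   110 [ 0.5369 -0.0037  0.027 ] c [537.3  -1.3] [24.6 33.9] 60
   299 [0.4444 0.001  0.0247] c [444.6   1.7] [41.1 38.3] 66
   329 [ 0.5409 -0.0962  0.0246] c [541.7 -95. ] [40.8 37.8] 57
   356 [ 0.4239 -0.1001  0.0247] c [423.8 -99.3] [39.2 39.1] 21
top knob 168 [ 0.4761 -0.349   0.2322] zmax 0.2482 local y -0.0711
[455 243  19  31] 339 [ 0.5856 -0.2713  0.0487] zmed 0.0466 rect c [ 590.9 -264.4] size [31.1 83. ] ang 89.7
[461 277   9   5] 31 [ 0.5393 -0.2763  0.0489] zmed 0.0495 rect c [ 540.1 -276.2] size [ 2.6 11.7] ang 89.3
[436 282  23   6] 42 [ 0.5185 -0.2344  0.0403] zmed 0.0268 rect c [ 519.2 -231. ] size [40.   5.8] ang 87.8
[457 282  13   8] 44 [ 0.5218 -0.2756  0.0467] zmed 0.0468 rect c [ 523.3 -274.1] size [13.1 12.5] ang 72.0
[362 371  42  49] 921 [ 0.5956 -0.2146  0.0472] zmed 0.0455 rect c [ 597.9 -228.4] size [56.6 83.3] ang 89.8
[403 384   6  17] 37 [ 0.6344 -0.2299  0.0548] zmed 0.0554 rect c [ 634.3 -229.9] size [3.1 3.7] ang 49.2
[411 398   4  10] 21 [ 0.633  -0.2574  0.0694] zmed 0.0712 rect c [ 633.3 -257. ] size [3.5 3.5] ang 31.0
[346 405   4  16] 34 [ 0.5188 -0.2248  0.052 ] zmed 0.0505 rect c [ 518.1 -223.2] size [3.8 7. ] ang 29.7
```

move_arm(commands=[[[0, 0, 0, 0, 0, 0], [0, 0, 0, 0, 0, 0], [0, 0, 0, 0, 0, 0], [0, 0, 0, 0, 0, 0]]], claw=1)

```text
time: 18.08
position: [0.5401, 0.0045, 0.1862]
tool_rot: [0.84, 0.543, -0.0, -0.0]
ft_force: [0.5, 0.2, 0.4]
grip_width: 0.0334
grip_force: 35.0
```

move_arm(commands=[[[0, 0, -1.5, 0, 0, 0], [0, 0, -3, 0, 0, 0], [-0.3, 0.2, -4.5, 0, 0, 0], [-1, 0.6, -5.6, 0, 0, -0.1], [-5.5, 3.48, -6.6, 0, 0, -0.38], [-5.5, 3.48, -6.6, 0, 0, -0.38], [-5.5, 3.48, -6.6, 0, 0, -0.38], [-5.5, 3.48, -6.6, 0, 0, -0.38], [-5.5, 3.48, -6.1, 0, 0, -0.38], [-5.5, 3.48, -6.1, 0, 0, -0.38], [-5.5, 3.48, -6.1, 0, 0, -0.38]]])

```text
time: 19.45
position: [0.577, -0.2528, 0.43]
tool_rot: [0.722, 0.692, -0.0, -0.0]
ft_force: [-0.1, -0.5, -1.8]
grip_width: 0.0336
grip_force: 35.0
```

```bash
python3 -c "
from h import *
state()"
```

```text
19.45 [ 0.577  -0.2528  0.43  ] 0.033567387237556826 v 0.013
side knob 280 [ 0.4752 -0.3575  0.2374] zmax 0.2463 local y -0.0734
   175 [0.4461 0.0858 0.0277] c [446.3  87.6] [34.6 37.4] 4
   296 [0.4443 0.0006 0.0248] c [444.8   2. ] [41.2 37.5] 67
   274 [ 0.5379 -0.0964  0.0248] c [541.5 -95.5] [41.1 37.9] 58
   348 [ 0.4239 -0.1     0.0247] c [424.5 -99.4] [38.7 39.2] 18
   205 [ 0.5415 -0.0938  0.0256] c [542.  -94.2] [37.7 38.5] 57
   103 [0.4471 0.0879 0.0284] c [446.7  88.4] [33.7 36.6] 6
```

move_arm(commands=[[[0, 0, 0, 0, 0, 0], [0, 0, 0, 0, 0, 0], [0, 0, 0, 0, 0, 0]]], claw=-0.4)

```text
time: 19.92
position: [0.5771, -0.2532, 0.4306]
tool_rot: [0.722, 0.692, 0.0, 0.0]
ft_force: [-0.8, -0.2, 0.4]
grip_width: 0.0553
grip_force: 0.0
```

move_arm(commands=[[[0.3, 0, -0.5, 0, 0, 0], [8.36, -3.62, -0.5, 0, 0, -0.16], [8.36, -3.62, -0.5, 0, 0, -0.16], [8.36, -3.62, 1, 0, 0, -0.16], [8.36, -3.62, 2.5, 0, 0, -0.16], [8.36, -3.62, 3.5, 0, 0, -0.16], [8.36, -3.62, 4, 0, 0, -0.16], [8.36, -3.62, 4.8, 0, 0, -0.16], [8.36, -3.62, 5.6, 0, 0, -0.16], [8.36, -3.62, 6.1, 0, 0, -0.16], [8.36, -3.62, 6.1, 0, 0, -0.16], [8.36, -3.62, 6.1, 0, 0, -0.16]]])

```text
time: 21.42
position: [0.4469, 0.0868, 0.1867]
tool_rot: [0.664, 0.748, 0.0, 0.001]
ft_force: [-0.7, 0.8, 0.2]
grip_width: 0.0609
grip_force: 0.0
```

```bash
python3 -c "
from h import *
state()"
```

```text
21.43 [0.4469 0.0868 0.1867] 0.06092987983409347 v 0.019
side knob 284 [ 0.4751 -0.3573  0.2372] zmax 0.2462 local y -0.0735
   106 [0.4469 0.0781 0.0275] c [448.3  80.3] [35.1 25.5] 17
   305 [0.4445 0.0005 0.0248] c [444.8   1.9] [41.9 38.2] 66
   325 [ 0.541  -0.0962  0.0248] c [541.3 -95.4] [39.6 38.1] 59
   355 [ 0.4238 -0.1001  0.0247] c [423.9 -99.4] [39.3 40.2] 20
top knob 173 [ 0.4762 -0.3483  0.2317] zmax 0.2479 local y -0.0702
   208 [ 0.5416 -0.0938  0.0256] c [541.9 -94.1] [37.9 38.6] 59
   219 [ 0.4245 -0.0978  0.0256] c [424.7 -98. ] [37.5 38.1] 19
```

move_arm(commands=[[[0, 0, 0, 0, 0, 0], [0, 0, 0, 0, 0, 0], [0, 0, 0, 0, 0, 0], [0, 0, 0, 0, 0, 0]]], claw=1)

```text
time: 22.02
position: [0.4464, 0.0869, 0.1863]
tool_rot: [0.664, 0.748, 0.0, 0.0]
ft_force: [0.5, -0.5, 2.0]
grip_width: 0.0336
grip_force: 34.9
```

move_arm(commands=[[[0, 0, -1.5, 0, 0, 0], [0, 0, -3, 0, 0, 0], [-0.4, 0.1, -4.5, 0, 0, 0], [-1.3, 0.35, -5.6, 0, 0, 0], [-8.83, 2.22, -6.6, 0, 0, 0.16], [-8.83, 2.22, -6.6, 0, 0, 0.16], [-8.83, 2.22, -6.6, 0, 0, 0.16], [-8.83, 2.22, -6.6, 0, 0, 0.16], [-8.83, 2.22, -6.6, 0, 0, 0.16], [-8.83, 2.22, -6.1, 0, 0, 0.16], [-8.83, 2.22, -6.1, 0, 0, 0.16], [-8.83, 2.22, -6.1, 0, 0, 0.16]]])

```text
time: 23.52
position: [0.5759, -0.2526, 0.4299]
tool_rot: [0.722, 0.692, -0.0, -0.001]
ft_force: [-0.3, -0.4, -0.5]
grip_width: 0.0336
grip_force: 34.9
```

```bash
python3 -c "
from h import *
state()"
```

```text
23.52 [ 0.5759 -0.2526  0.4299] 0.03364749812581519 v 0.016
side knob 283 [ 0.4752 -0.3573  0.2373] zmax 0.2459 local y -0.0730
   300 [0.4445 0.001  0.0247] c [445.1   1.8] [40.3 38.3] 67
   261 [ 0.5374 -0.0963  0.0249] c [540.8 -95.6] [40.4 36.9] 58
   352 [ 0.424  -0.1001  0.0246] c [424.  -98.8] [38.6 39.3] 20
   206 [ 0.5417 -0.094   0.0256] c [541.8 -94. ] [37.8 37.9] 58
```

move_arm(commands=[[[0, 0, 0, 0, 0, 0], [0, 0, 0, 0, 0, 0], [0, 0, 0, 0, 0, 0]]], claw=-0.4)

```text
time: 24.0
position: [0.5762, -0.2532, 0.4306]
tool_rot: [0.722, 0.692, 0.0, 0.0]
ft_force: [0.8, 0.3, 0.5]
grip_width: 0.0554
grip_force: 0.0
```

move_arm(commands=[[[0, 0, -1, 0, 0, 0], [-1, -0.6, -1, 0, 0, 0], [-3.84, -2.36, -1, 0, 0, 0], [-3.84, -2.36, -1, 0, 0, 0], [-3.84, -2.36, -1, 0, 0, 0], [-3.84, -2.36, -1, 0, 0, 0], [-3.84, -2.36, 0, 0, 0, 0], [-3.84, -2.36, 0.57, 0, 0, 0], [-3.84, -2.36, 0.57, 0, 0, 0], [-3.84, -2.36, 0.57, 0, 0, 0]]], claw=1, squeeze=20)

```text
time: 25.25
position: [0.4765, -0.4021, 0.4084]
tool_rot: [0.721, 0.693, 0.0, 0.001]
ft_force: [0.5, 0.3, 0.2]
grip_width: 0.0003
grip_force: 0.0
```

```bash
python3 -c "
from h import *
state()
c=camera('side');cv2.imwrite('pics/s6.png',cv2.resize(c['pixels'][300:480,240:480],None,fx=3,fy=3))"
```

```text
25.25 [ 0.4765 -0.4021  0.4084] 0.0003129811736902919 v 0.013
   217 [ 0.4766 -0.0251  0.0247] c [477.4 -23. ] [41.  32.9] 55
   323 [ 0.5411 -0.0961  0.0248] c [541.  -95.8] [39.2 38. ] 58
top knob 195 [ 0.477  -0.3617  0.2396] zmax 0.2965 local y -0.0906
   204 [ 0.5415 -0.0936  0.0256] c [541.9 -94.1] [37.6 38.3] 57
   211 [ 0.4735 -0.0194  0.0257] c [473.7 -19.7] [37.4 38. ] 64
   219 [ 0.4246 -0.0978  0.0258] c [424.7 -98.1] [37.4 38.5] 19
```

View pics/s6.png

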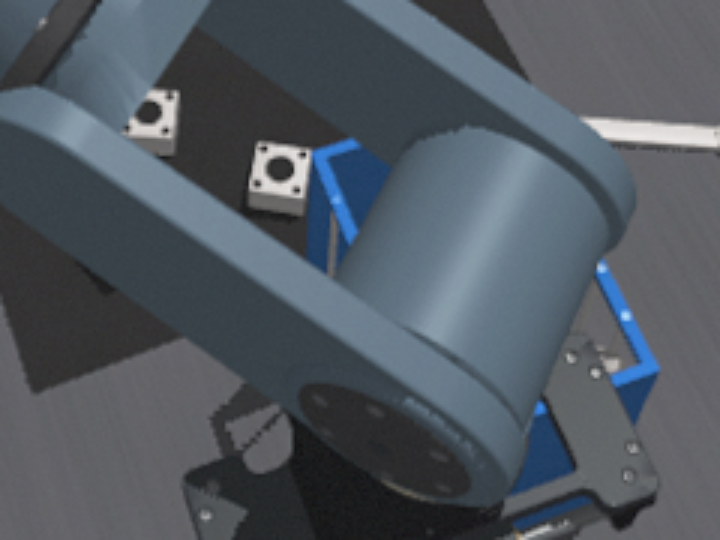

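The knocked flange 2 is now at (0.474, −0.020). The arm hides the knob at this angle. Pushing the lever left.

move_arm(commands=[[[0.5, 0, 0, 0, 0, 0], [0.9, 0, 0, 0, 0, 0], [1.3, 0, 0, 0, 0, 0], [1.7, 0, 0, 0, 0, 0], [2.1, 0, 0, 0, 0, 0], [2.5, 0, 0, 0, 0, 0], [2.9, 0, 0, 0, 0, 0], [3.3, 0, 0, 0, 0, 0], [3.7, 0, 0, 0, 0, 0], [4.1, 0, 0, 0, 0, 0], [4.4, 0, 0, 0, 0, 0], [4.54, 0, 0, 0, 0, 0]]])

```text
time: 26.9
position: [0.483, -0.2205, 0.4073]
tool_rot: [0.722, 0.692, -0.0, -0.0]
ft_force: [-0.1, -0.5, 1.3]
grip_width: 0.0005
grip_force: 0.3
```

move_arm(commands=[[[0, 0, 0, 0, 0, 0], [0, 0, 0, 0, 0, 0], [-0.5, 0, -0.3, 0, 0, 0], [-1, 0, -1, 0, 0, 0], [-1, 0, -2, 0, 0, 0], [-1, 0, -2, 0, 0, 0], [-1, 0, -2, 0, 0, 0]]], claw=-0.4)

```text
time: 27.78
position: [0.481, -0.2622, 0.4875]
tool_rot: [0.722, 0.692, -0.0, 0.0]
ft_force: [-0.0, 0.8, 0.3]
grip_width: 0.0585
grip_force: 0.0
```

```bash
python3 -c "
from h import *
state()
o=get_obs();print(o['tool_rot'])
c=camera('top');w=cloud(c);show(blobs(w,.215,.27,(.46,.5,-.4,-.1),8))
cv2.imwrite('pics/t7.png',cv2.resize(c['pixels'][190:330,400:560],None,fx=4,fy=4))
goal((.5419,-.0945),np.radians(-32),.022)"
```

```text
27.77 [ 0.481  -0.2622  0.4875] 0.05845753322942309 v 0.031
side knob 74 [ 0.4828 -0.2141  0.2193] zmax 0.2386 local y 0.0628
   39 [ 0.4801 -0.0068  0.0246] c [481.9  -8.4] [12.1 27.2] 73
   44 [ 0.5437 -0.1122  0.0242] c [ 544.5 -112.5] [22.  10.9] 2
   140 [ 0.4127 -0.1014  0.0245] c [ 410.6 -100.9] [19.6 42. ] 1
top knob 127 [ 0.4824 -0.197   0.2376] zmax 0.2478 local y 0.0732
   205 [ 0.5416 -0.0939  0.0256] c [541.7 -94. ] [37.7 38.1] 57
   207 [ 0.4735 -0.0196  0.0252] c [473.7 -19.6] [37.9 38.1] 65
   220 [ 0.4245 -0.0977  0.0255] c [424.7 -97.9] [37.4 37.9] 19
[ 7.21949020e-01  6.91945319e-01 -1.71296899e-04 -1.12197113e-03]
[446 284  13  12] 118 [ 0.4825 -0.1954  0.2397] zmed 0.2403 rect c [ 483.8 -197.7] size [24.9 26.1] ang 30.4
shift units [4.225 1.36  7.509] rv [-0.002 -0.001  0.516] targetTCP [ 0.5419 -0.0945  0.186 ]
```

View pics/t7.png

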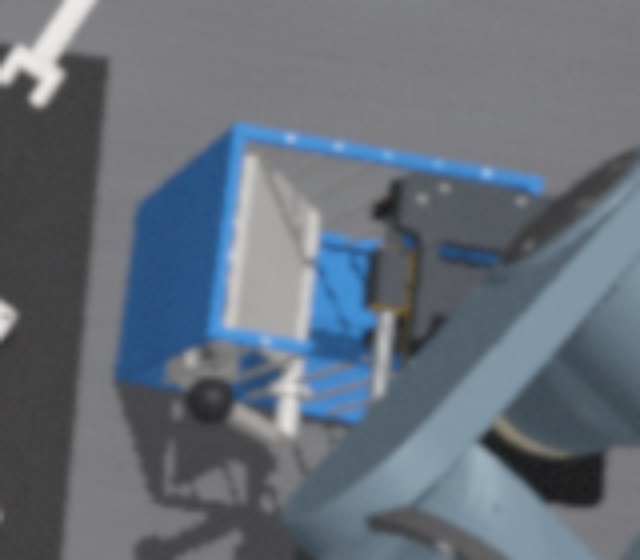

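The lever's knob, at crop (210,400), is at the left stop, and the flap leans left with the right chamber open. Fetching flange 1.

move_arm(commands=[[[4.225, 1.36, 0, 0, 0, 0.516], [4.225, 1.36, 0, 0, 0, 0.516], [4.225, 1.36, 1, 0, 0, 0.516], [4.225, 1.36, 2.5, 0, 0, 0.516], [4.225, 1.36, 4, 0, 0, 0.516], [4.225, 1.36, 5.2, 0, 0, 0.516], [4.225, 1.36, 6.4, 0, 0, 0.516], [4.225, 1.36, 7, 0, 0, 0.516], [4.225, 1.36, 7.5, 0, 0, 0.516], [4.225, 1.36, 7.5, 0, 0, 0.516], [4.225, 1.36, 7.5, 0, 0, 0.516]]])

```text
time: 29.3
position: [0.5429, -0.0948, 0.1875]
tool_rot: [0.874, 0.485, -0.0, 0.0]
ft_force: [0.5, 0.0, 0.5]
grip_width: 0.061
grip_force: 0.0
```

move_arm(commands=[[[0, 0, 0, 0, 0, 0], [0, 0, 0, 0, 0, 0], [0, 0, 0, 0, 0, 0], [0, 0, 0, 0, 0, 0]]], claw=1, squeeze=35)

```text
time: 29.8
position: [0.5427, -0.0948, 0.1879]
tool_rot: [0.875, 0.485, 0.0, 0.0]
ft_force: [-1.8, 1.1, 3.8]
grip_width: 0.0381
grip_force: 35.0
```

```bash
python3 -c "
from h import *
state()
goal((.574,-.309),np.radians(-2.5),.266)"
```

```text
29.8 [ 0.5427 -0.0948  0.1879] 0.03809375141464996 v 0.002
side knob 290 [ 0.4822 -0.2049  0.231 ] zmax 0.2461 local y 0.0721
   43 [ 0.4584 -0.0147  0.0245] c [459.1 -13.5] [36.5  6.3] 67
   57 [ 0.5495 -0.0832  0.0249] c [548.9 -83.7] [10.3 34.6] 56
   93 [ 0.5452 -0.1086  0.0247] c [ 544.1 -107.8] [21.7 24. ] 60
   354 [ 0.4241 -0.1002  0.0246] c [424.1 -99.1] [38.5 40.5] 22
   115 [ 0.4165 -0.095   0.0251] c [422.3 -98. ] [32.8 37. ] 19
shift units [-4.129  3.5   -6.054] rv [ 0.    -0.    -0.514] targetTCP [ 0.574 -0.309  0.43 ]
```

move_arm(commands=[[[0, 0, -1.5, 0, 0, 0], [0, 0, -3, 0, 0, 0], [0, 0, -4.5, 0, 0, 0], [0, 0, -5.8, 0, 0, 0], [-1, 0.8, -6.8, 0, 0, -0.15], [-4.13, 3.5, -6.8, 0, 0, -0.514], [-4.13, 3.5, -6.8, 0, 0, -0.514], [-4.13, 3.5, -6.8, 0, 0, -0.514], [-4.13, 3.5, -6.8, 0, 0, -0.514], [-4.13, 3.5, -6.1, 0, 0, -0.514], [-4.13, 3.5, -6.1, 0, 0, -0.514], [-4.13, 3.5, -6.1, 0, 0, -0.514]]])

```text
time: 31.4
position: [0.5742, -0.3084, 0.4316]
tool_rot: [0.722, 0.692, 0.0, -0.0]
ft_force: [0.4, -0.3, -1.1]
grip_width: 0.0374
grip_force: 35.0
```

```bash
python3 -c "
from h import *
state()
goal((.4737,-.0198),np.radians(-25),.022)"
```

```text
31.4 [ 0.5742 -0.3084  0.4316] 0.0373987347434066 v 0.024
side knob 292 [ 0.4822 -0.2052  0.2308] zmax 0.2464 local y 0.0713
   312 [ 0.473  -0.0219  0.0248] c [473.7 -20.1] [41.4 38.1] 65
   353 [ 0.4237 -0.1002  0.0247] c [423.9 -98.9] [39.3 39.2] 22
top knob 110 [ 0.4836 -0.1983  0.2371] zmax 0.2466 local y 0.0730
   189 [ 0.475  -0.0181  0.0255] c [474.2 -19. ] [36.  37.5] 63
shift units [ 7.113 -2.838  6.151] rv [0.002 0.001 0.393] targetTCP [ 0.4737 -0.0198  0.186 ]
```

move_arm(commands=[[[0, 0, 0, 0, 0, 0], [0, 0, 0, 0, 0, 0], [0, 0, 0, 0, 0, 0]]], claw=-0.4)

```text
time: 31.88
position: [0.5741, -0.3091, 0.432]
tool_rot: [0.722, 0.691, 0.0, 0.001]
ft_force: [0.6, -0.2, -1.0]
grip_width: 0.0578
grip_force: 0.0
```

move_arm(commands=[[[0, 0, -1, 0, 0, 0], [7.11, -2.84, -1, 0, 0, 0.393], [7.11, -2.84, -1, 0, 0, 0.393], [7.11, -2.84, -1, 0, 0, 0.393], [7.11, -2.84, -1, 0, 0, 0.393], [7.11, -2.84, 1, 0, 0, 0.393], [7.11, -2.84, 2.5, 0, 0, 0.393], [7.11, -2.84, 4, 0, 0, 0.393], [7.11, -2.84, 5, 0, 0, 0.393], [7.11, -2.84, 5.7, 0, 0, 0.393], [7.11, -2.84, 6.15, 0, 0, 0.393], [7.11, -2.84, 6.15, 0, 0, 0.393]]])

```text
time: 33.38
position: [0.4733, -0.0201, 0.1844]
tool_rot: [0.844, 0.537, -0.0, -0.0]
ft_force: [0.0, 0.1, 0.4]
grip_width: 0.0608
grip_force: 0.0
```

move_arm(commands=[[[0, 0, 0, 0, 0, 0], [0, 0, 0, 0, 0, 0]]])

```text
time: 33.62
position: [0.4734, -0.0201, 0.186]
tool_rot: [0.844, 0.537, 0.001, 0.001]
ft_force: [0.1, -0.6, 0.6]
grip_width: 0.0607
grip_force: 0.0
```

```bash
python3 -c "
from h import *
state()
c=camera('side');cv2.imwrite('pics/s8.png',c['pixels'])
goal((.574,-.309),np.radians(-2.5),.266)"
```

```text
33.62 [ 0.4734 -0.0201  0.186 ] 0.0606863366661867 v 0.004
side knob 292 [ 0.4822 -0.2052  0.2308] zmax 0.2468 local y 0.0715
   51 [ 0.4802 -0.0068  0.0252] c [480.1  -6.8] [10.  36.1] 68
   175 [ 0.4697 -0.029   0.0249] c [469.6 -28.2] [21.6 38.6] 61
   350 [ 0.4239 -0.0999  0.0247] c [424.4 -98.8] [38.4 38.9] 19
top knob 12 [ 0.4826 -0.2178  0.2119] zmax 0.2372 local y 0.0604
shift units [-5.478  5.347 -6.098] rv [ 0.001  0.    -0.393] targetTCP [ 0.574 -0.309  0.43 ]
```

View pics/s8.png

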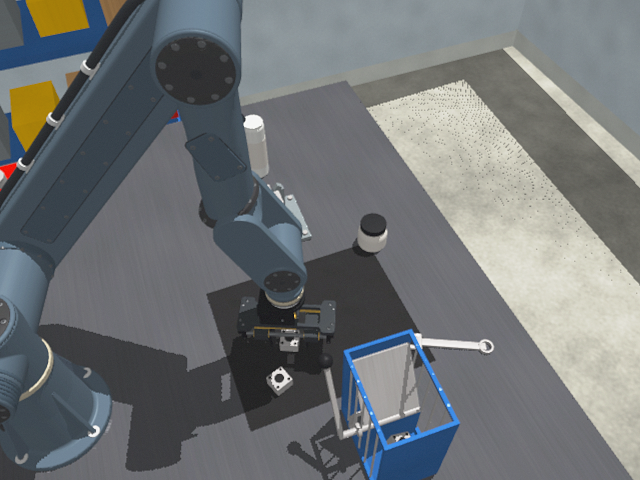

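Flange 1 lies in the right chamber at (402,437) and nothing else is astray. Gripping and carrying flange 2.

move_arm(commands=[[[0, 0, 0, 0, 0, 0], [0, 0, 0, 0, 0, 0], [0, 0, 0, 0, 0, 0], [0, 0, 0, 0, 0, 0]]], claw=1)

```text
time: 34.28
position: [0.4731, -0.02, 0.1854]
tool_rot: [0.844, 0.537, 0.0, 0.0]
ft_force: [-0.0, -0.1, 0.6]
grip_width: 0.0377
grip_force: 34.9
```

move_arm(commands=[[[0, 0, -1.5, 0, 0, 0], [0, 0, -3, 0, 0, 0], [-0.2, 0.2, -4.5, 0, 0, 0], [-0.5, 0.5, -5.8, 0, 0, 0], [-1.2, 1.2, -6.9, 0, 0, -0.15], [-5.48, 5.35, -6.9, 0, 0, -0.393], [-5.48, 5.35, -6.9, 0, 0, -0.393], [-5.48, 5.35, -6.9, 0, 0, -0.393], [-5.48, 5.35, -6.9, 0, 0, -0.393], [-5.48, 5.35, -6.9, 0, 0, -0.393], [-5.48, 5.35, -6.1, 0, 0, -0.393], [-5.48, 5.35, -6.1, 0, 0, -0.393]]])

```text
time: 35.78
position: [0.573, -0.3077, 0.4258]
tool_rot: [0.722, 0.691, -0.001, -0.005]
ft_force: [-0.2, 0.2, -2.7]
grip_width: 0.0377
grip_force: 34.9
```

move_arm(commands=[[[0, 0, 0, 0, 0, 0], [0, 0, 0, 0, 0, 0]]])

```text
time: 36.02
position: [0.5745, -0.3088, 0.4308]
tool_rot: [0.722, 0.692, 0.0, 0.001]
ft_force: [0.3, -0.5, -1.1]
grip_width: 0.0377
grip_force: 34.9
```

```bash
python3 -c "
from h import *
state()
goal((.4246,-.0985),np.radians(19.3),.022)"
```

```text
36.02 [ 0.5745 -0.3088  0.4308] 0.0376535968603123 v 0.003
side knob 293 [ 0.4822 -0.2053  0.2307] zmax 0.2463 local y 0.0701
   356 [ 0.4238 -0.1003  0.0247] c [424.3 -98.9] [38.7 40.1] 19
top knob 103 [ 0.484  -0.199   0.2372] zmax 0.2487 local y 0.0726
shift units [ 5.1   -3.981  6.103] rv [ 0.001  0.002 -0.38 ] targetTCP [ 0.4246 -0.0985  0.186 ]
```

move_arm(commands=[[[0, 0, 0, 0, 0, 0], [0, 0, 0, 0, 0, 0], [0, 0, 0, 0, 0, 0]]], claw=-0.4)

```text
time: 36.5
position: [0.5743, -0.3092, 0.4298]
tool_rot: [0.723, 0.691, 0.0, 0.0]
ft_force: [-0.4, 0.3, -0.4]
grip_width: 0.0577
grip_force: 0.0
```

move_arm(commands=[[[0, 0, -1.2, 0, 0, 0], [5.1, -3.98, -1.2, 0, 0, -0.38], [5.1, -3.98, -1.2, 0, 0, -0.38], [5.1, -3.98, -1.2, 0, 0, -0.38], [5.1, -3.98, -1.2, 0, 0, -0.38], [5.1, -3.98, -1.2, 0, 0, -0.38], [5.1, -3.98, 0.5, 0, 0, -0.38], [5.1, -3.98, 2, 0, 0, -0.38], [5.1, -3.98, 3.5, 0, 0, -0.38], [5.1, -3.98, 5, 0, 0, -0.38], [5.1, -3.98, 5.8, 0, 0, -0.38], [5.1, -3.98, 6.1, 0, 0, -0.38]]])

```text
time: 38.0
position: [0.4249, -0.0992, 0.1833]
tool_rot: [0.579, 0.815, -0.0, -0.001]
ft_force: [-0.5, -0.8, 0.3]
grip_width: 0.0606
grip_force: 0.0
```

move_arm(commands=[[[0, 0, 0, 0, 0, 0], [0, 0, 0, 0, 0, 0]]])

```text
time: 38.25
position: [0.4248, -0.0987, 0.1864]
tool_rot: [0.579, 0.815, 0.0, 0.001]
ft_force: [-0.1, -0.4, 1.0]
grip_width: 0.0612
grip_force: 0.0
```

```bash
python3 -c "
from h import *
state()
goal((.574,-.309),np.radians(-2.5),.266)"
```

```text
38.25 [ 0.4248 -0.0987  0.1864] 0.0612078532212891 v 0.012
side knob 296 [ 0.4822 -0.2054  0.2305] zmax 0.2461 local y 0.0717
   54 [ 0.4237 -0.0942  0.0251] c [424.  -94.2] [34.2  7.2] 21
   112 [ 0.4285 -0.1122  0.0247] c [ 428.7 -112. ] [38.5 12.4] 21
shift units [-6.212  1.803 -6.068] rv [0.002 0.002 0.38 ] targetTCP [ 0.574 -0.309  0.43 ]
```

move_arm(commands=[[[0, 0, 0, 0, 0, 0], [0, 0, 0, 0, 0, 0], [0, 0, 0, 0, 0, 0], [0, 0, 0, 0, 0, 0]]], claw=1)

```text
time: 38.85
position: [0.4241, -0.0983, 0.1856]
tool_rot: [0.579, 0.815, 0.0, 0.0]
ft_force: [-0.0, 0.1, 4.1]
grip_width: 0.0376
grip_force: 35.0
```

move_arm(commands=[[[0, 0, -1.5, 0, 0, 0], [0, 0, -3, 0, 0, 0], [0, 0, -4.5, 0, 0, 0], [0, 0, -6, 0, 0, 0], [-0.3, 0, -7.1, 0, 0, 0], [-6.21, 1.8, -7.1, 0, 0, 0.38], [-6.21, 1.8, -7.1, 0, 0, 0.38], [-6.21, 1.8, -7.1, 0, 0, 0.38], [-6.21, 1.8, -7.1, 0, 0, 0.38], [-6.21, 1.8, -7.1, 0, 0, 0.38], [-6.21, 1.8, -6.5, 0, 0, 0.38], [-6.21, 1.8, -6.1, 0, 0, 0.38]]])

```text
time: 40.35
position: [0.5731, -0.308, 0.4272]
tool_rot: [0.722, 0.691, -0.0, -0.002]
ft_force: [-0.3, 0.2, -2.8]
grip_width: 0.0378
grip_force: 35.0
```

move_arm(commands=[[[0, 0, 0, 0, 0, 0], [0, 0, 0, 0, 0, 0]]])

```text
time: 40.6
position: [0.5741, -0.3088, 0.43]
tool_rot: [0.722, 0.692, 0.0, 0.0]
ft_force: [1.1, 0.2, -0.6]
grip_width: 0.0374
grip_force: 35.0
```

```bash
python3 -c "
from h import *
state()"
```

```text
40.6 [ 0.5741 -0.3088  0.43  ] 0.037413309232598564 v 0.016
side knob 292 [ 0.4822 -0.2052  0.2308] zmax 0.2462 local y 0.0698
top knob 101 [ 0.484  -0.1991  0.237 ] zmax 0.2475 local y 0.0721
```

Release, then retreat high towards the mat, clear of everything, and inspect.

move_arm(commands=[[[0, 0, 0, 0, 0, 0], [0, 0, 0, 0, 0, 0], [0, 0, 0, 0, 0, 0]]], claw=-0.4)

```text
time: 41.08
position: [0.5741, -0.3092, 0.4299]
tool_rot: [0.723, 0.691, 0.0, 0.0]
ft_force: [0.2, -0.1, 0.2]
grip_width: 0.0574
grip_force: 0.0
```

move_arm(commands=[[[0, 0, -1.2, 0, 0, 0], [4, -4, -2, 0, 0, 0], [4, -4, -2, 0, 0, 0], [4, -4, -2, 0, 0, 0], [4, -4, -2, 0, 0, 0], [4, -4, -2, 0, 0, 0], [4, -4, -2, 0, 0, 0], [4, -4, -2, 0, 0, 0]]])

```text
time: 42.08
position: [0.422, -0.1432, 0.5093]
tool_rot: [0.723, 0.691, 0.0, 0.0]
ft_force: [-0.5, -0.3, -1.2]
grip_width: 0.0606
grip_force: 0.0
```

```bash
python3 -c "
from h import *
state()
c=camera('top');w=cloud(c);s=camera('side');ws=cloud(s)
a=cv2.resize(c['pixels'][180:340,190:550],(720,320),interpolation=3);b=cv2.resize(s['pixels'][170:480,220:500],None,fx=1,fy=1)
cv2.imwrite('pics/t9.png',a);cv2.imwrite('pics/s9.png',cv2.resize(s['pixels'][170:480,220:500],None,fx=1.9,fy=1.9,interpolation=3))
show(blobs(w,.05,.1,(.45,.65,.2,.42),30));show(blobs(ws,.05,.1,(.45,.65,.2,.42),30))"
```

```text
42.08 [ 0.422  -0.1432  0.5093] 0.060579137987663005 v 0.007
side knob 295 [ 0.4822 -0.2052  0.2306] zmax 0.2475 local y 0.0718
[214 223  57  35] 935 [0.5558 0.3076 0.0737] zmed 0.0771 rect c [557.6 308.8] size [149.8  70.1] ang 87.9
[287 211   9  14] 76 [0.5811 0.2539 0.0698] zmed 0.0705 rect c [581.2 256.1] size [16.4 17.8] ang 79.6
```

View pics/s9.png

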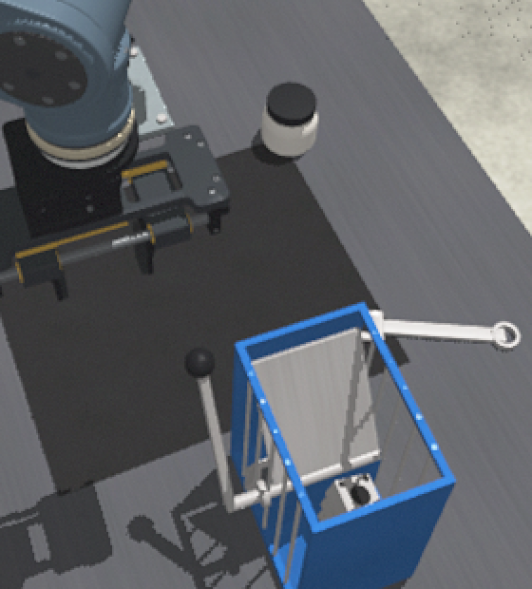

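View pics/t9.png

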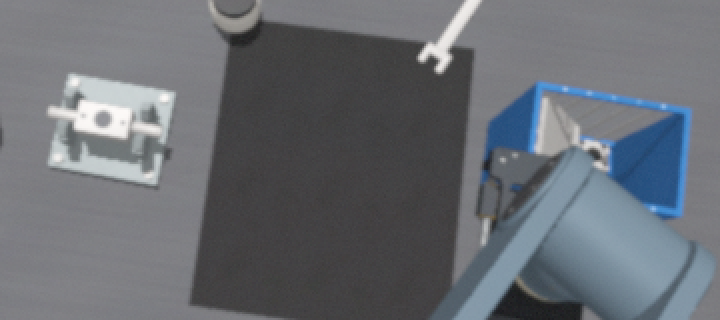

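The mat is clear, the yoke is in the saddle at (103,118) in the top crop, and a flange shows in the right chamber. I'll check how low it rests.

```bash
python3 -c "
from h import *
for n,(r0,r1,c0,c1) in (('side',(415,438,393,421)),('top',(248,266,478,498))):
    w=cloud(camera(n))[r0:r1,c0:c1].reshape(-1,3)
    print(n,np.nanpercentile(w,[5,25,50,75,95],axis=0).round(3).tolist())
    for zl in np.arange(.02,.24,.02):
        p=w[(w[:,2]>zl)&(w[:,2]<=zl+.02)&(abs(w[:,0]-.575)<.055)]
        if len(p)>20: print(' z%.2f'%zl,len(p),p.mean(0).round(3))
"
```

```text
side [[0.57, -0.321, 0.003], [0.581, -0.31, 0.088], [0.593, -0.299, 0.097], [0.606, -0.286, 0.102], [0.64, -0.283, 0.111]]
 z0.06 39 [ 0.613 -0.286  0.073]
 z0.08 311 [ 0.595 -0.301  0.093]
 z0.10 199 [ 0.584 -0.3    0.104]
 z0.22 28 [ 0.564 -0.363  0.234]
top [[0.466, -0.364, 0.004], [0.48, -0.341, 0.023], [0.598, -0.317, 0.098], [0.611, -0.129, 0.649], [0.637, -0.115, 0.666]]
 z0.02 28 [ 0.608 -0.361  0.026]
 z0.08 95 [ 0.602 -0.313  0.096]
 z0.10 54 [ 0.587 -0.315  0.103]
```

The top flange sits high (its upper face is at about 95 mm), so I'll look into the chamber with the wrist camera.

```bash
python3 -c "
from h import *
c=camera('wrist');E=c['extrinsics'];p=-E[:3,:3].T@E[:3,3];o=get_obs();T=R.from_quat(o['tool_rot'])
print('cam',p,'in tool',T.inv().apply(p-o['position']),'look in tool',T.inv().apply(-E[2,:3]),'up',T.inv().apply(E[1,:3]))
L=T.inv().apply(-E[2,:3]); off=T.inv().apply(p-o['position'])
# place the optical axis through (.578,-.322,.1) with TCP z .52
tgt=np.array([.578,-.322,.1]); 
l=-E[2,:3]; ph=p-np.array(o['position']); z=.52+ph[2]; s=(.1-z)/l[2]; want=tgt-s*l-ph; print('tcp',want,'shift',T.inv().apply(want-o['position'])/.04)
"
```

```text
cam [ 0.42542443 -0.06916175  0.48867935] in tool [0.07345627 0.00075488 0.02045459] look in tool [-2.68514119e-01 -5.54603801e-04  9.63275589e-01] up [ 9.63275496e-01 -8.78317126e-04  2.68513588e-01]
tcp [ 0.57930101 -0.28420223  0.52      ] shift [-3.36362803  4.10001663 -0.27429846]
```

move_arm(commands=[[[-3.9, 4.1, -0.27, 0, 0, 0], [-3.9, 4.1, -0.27, 0, 0, 0], [-3.9, 4.1, -0.27, 0, 0, 0], [-3.9, 4.1, -0.27, 0, 0, 0], [-3.9, 4.1, -0.27, 0, 0, 0], [-3.9, 4.1, -0.27, 0, 0, 0], [-3.9, 4.1, -0.27, 0, 0, 0], [-3.9, 4.1, -0.27, 0, 0, 0]]])

```text
time: 43.42
position: [0.5777, -0.3044, 0.5208]
tool_rot: [0.722, 0.692, 0.0, 0.0]
ft_force: [0.4, -0.5, -0.4]
grip_width: 0.0609
grip_force: 0.0
```

```bash
python3 -c "
from h import *
c=camera('wrist');np.savez('w10.npz',**c);cv2.imwrite('pics/w10.png',c['pixels'])"
```

```text
(no output)
```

View pics/w10.png

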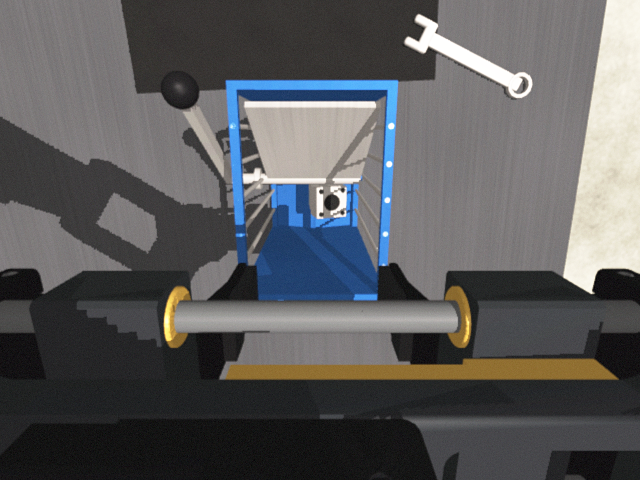

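```bash
python3 -c "
from h import *
c=np.load('w10.npz');w=cloud(c)
p=w[185:218,316:348].reshape(-1,3);A=np.c_[p[:,:2]-[.575,-.281],np.ones(len(p))]
k=(p[:,2]>.07)&(p[:,2]<.12);print('flange',k.sum(),p[k].mean(0).round(4),p[k].min(0).round(3),p[k].max(0).round(3),'plane',np.linalg.lstsq(A[k],p[k][:,2],rcond=None)[0].round(3))
for r in range(184,234,6): print(r,[tuple(w[r,u].round(3).tolist()) for u in range(272,360,12)])
cv2.imwrite('pics/w11.png',cv2.resize(c['pixels'][170:240,225:400],None,fx=4.5,fy=4.5,interpolation=cv2.INTER_CUBIC))
"
```

```text
flange 1003 [ 0.594  -0.3092  0.0989] [ 0.576 -0.33   0.087] [ 0.613 -0.291  0.106] plane [-0.304 -0.049  0.103]
184 [(0.515, -0.298, 0.016), (0.531, -0.299, 0.01), (0.549, -0.3, 0.014), (0.566, -0.299, 0.022), (0.582, -0.291, 0.081), (0.597, -0.292, 0.083), (0.616, -0.303, 0.011), (0.632, -0.303, 0.016)]
190 [(0.516, -0.305, 0.027), (0.531, -0.308, 0.01), (0.548, -0.308, 0.017), (0.565, -0.308, 0.021), (0.582, -0.295, 0.106), (0.596, -0.297, 0.098), (0.61, -0.298, 0.094), (0.631, -0.31, 0.026)]
196 [(0.514, -0.315, 0.017), (0.53, -0.317, 0.009), (0.548, -0.317, 0.014), (0.565, -0.316, 0.022), (0.582, -0.302, 0.103), (0.596, -0.303, 0.099), (0.61, -0.305, 0.094), (0.632, -0.32, 0.016)]
202 [(0.513, -0.324, 0.015), (0.53, -0.326, 0.009), (0.547, -0.325, 0.015), (0.564, -0.324, 0.022), (0.581, -0.309, 0.103), (0.595, -0.31, 0.1), (0.61, -0.312, 0.095), (0.632, -0.328, 0.016)]
208 [(0.513, -0.332, 0.016), (0.529, -0.334, 0.01), (0.547, -0.334, 0.014), (0.564, -0.333, 0.02), (0.581, -0.316, 0.103), (0.595, -0.317, 0.101), (0.61, -0.319, 0.095), (0.632, -0.337, 0.015)]
214 [(0.517, -0.333, 0.049), (0.528, -0.343, 0.01), (0.546, -0.343, 0.014), (0.564, -0.342, 0.02), (0.581, -0.323, 0.103), (0.595, -0.325, 0.099), (0.609, -0.326, 0.096), (0.629, -0.339, 0.044)]
220 [(0.509, -0.354, -0.0), (0.528, -0.352, 0.01), (0.546, -0.352, 0.013), (0.563, -0.35, 0.021), (0.58, -0.351, 0.021), (0.597, -0.353, 0.016), (0.615, -0.355, 0.011), (0.632, -0.355, 0.017)]
226 [(0.508, -0.363, 0.0), (0.528, -0.359, 0.015), (0.545, -0.36, 0.015), (0.563, -0.359, 0.021), (0.58, -0.36, 0.021), (0.597, -0.362, 0.015), (0.615, -0.364, 0.013), (0.632, -0.364, 0.016)]
232 [(0.514, -0.36, 0.044), (0.531, -0.36, 0.046), (0.547, -0.36, 0.048), (0.563, -0.361, 0.047), (0.58, -0.361, 0.047), (0.596, -0.362, 0.046), (0.612, -0.363, 0.045), (0.628, -0.363, 0.047)]
```

View pics/w11.png

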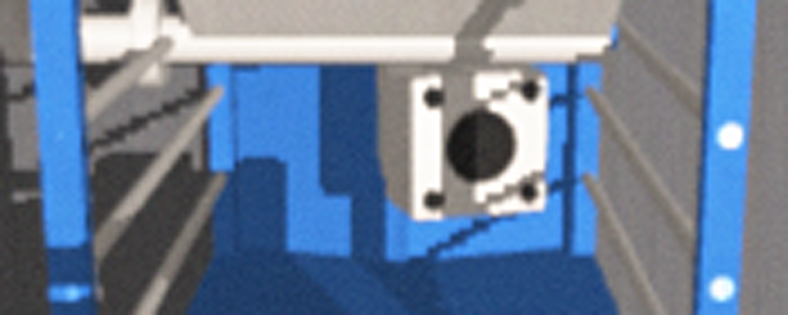

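The three flanges lie as a neat stack on the right chamber's back slope, with the top face at about 99 mm and below the axle. Now a numeric check on the nuts in the left chamber.

```bash
python3 -c "
from h import *
def chk(w,n):
    d=w-[.5752,-.281,0];lx=d[...,0]*.999-d[...,1]*.0436;ly=d[...,0]*.0436+d[...,1]*.999;z=w[...,2]
    for nm,m in(('in',(abs(lx)<.052)&(ly>.008)&(ly<.078)&(z>.028)&(z<.125)),):
        for zl in np.arange(.028,.125,.016):
            k=m&(z>zl)&(z<=zl+.016)
            if k.sum()>4: print(n,'z%.3f'%zl,k.sum(),'lx',np.percentile(lx[k],[5,50,95]).round(3),'ly',np.percentile(ly[k],[5,50,95]).round(3))
for n in('side','top','wrist'): chk(cloud(camera(n)),n)
for n in('side','top'): chk(cloud(np.load(n+'0.npz')),n+'0')
"
```

```text
side z0.028 31 lx [-0.046 -0.042 -0.038] ly [0.036 0.042 0.047]
side z0.044 30 lx [-0.051 -0.044 -0.037] ly [0.033 0.045 0.049]
side z0.108 83 lx [-0.047  0.009  0.047] ly [0.008 0.009 0.012]
side z0.124 28 lx [-0.037  0.016  0.049] ly [0.009 0.01  0.013]
top z0.028 59 lx [-0.048 -0.034  0.045] ly [0.021 0.029 0.055]
top z0.044 44 lx [-0.051 -0.045  0.01 ] ly [0.021 0.036 0.052]
top z0.108 9 lx [-0.007  0.029  0.041] ly [0.008 0.009 0.01 ]
top z0.124 6 lx [-0.05  -0.006  0.044] ly [0.009 0.01  0.01 ]
wrist z0.108 63 lx [-0.043  0.001  0.048] ly [0.008 0.008 0.009]
wrist z0.124 37 lx [-0.048  0.007  0.045] ly [0.009 0.009 0.01 ]
```

```bash
python3 -c "
from rig import *
print(hand_in())"
```

```text
the job is handed in; nothing more can be done
None
```

I handed the job in at about 44 s of the 210 s: both yoke pins are home in the saddle, the three nuts went into the left chamber (confirmed only by partial depth readings there), and the three flanges are in the right chamber, stacked to just below the axle.

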